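Load the shim magazine from the tip tray

ROBOT

A 7-joint arm with a two-finger parallel gripper is mounted at the origin on a cart in front of the work surface, level with it; the furniture and walls round the work are solid. World frame = base frame: x ahead of the robot, y to its left, z up, the work surface at z = 0. Lengths are in m, angles in rad, forces in N, time in s.
With the tool pointing down it reaches from about 0.425 to 1.025 m from the base axis. Payload 9.4 kg.
Tool frame: the origin (TCP) lies at the very end of the fingers, on their centre line; the grasp point (between the pads) lies 19 mm behind it; z points along the fingers, x is the direction in which the jaws open and shut, and the axes are right-handed (so a half turn about z gives the same grasp; the last joint's range is limited). The gripper opens to 85 mm and grips with 20 to 120 N. Pads are 22 mm wide; open, the fingers measure 114 mm over their backs; the gripper's body (76 mm by 85 mm) begins 54 mm behind the grasp point. The pads swing forward as they close: fully open they stand 13 mm farther back than shut.
Start: joints at [-1.357, 0.599, -0.003, 1.599, 0.002, 0.943, -0.08], TCP at [0.208, 0.695, 0.231] pointing down, gripper open.
Joint ranges: [-2.57, 2.57], [-0.35, 1.97], [-1.29, 1.29], [0.11, 2.56], [-1.05, 4.19], [0.11, 1.86], [-2.63, 2.63]. Speed limits (rad/s): [2.22, 2.22, 3.01, 3.01, 3.14, 3.14, 3.14].

INTERFACE

Orientations are given as a unit quaternion [x, y, z, w].
In Python, from workcell import monitor, cams, job_done gives the robot as it stands. The module is installed in compiled form; this text tells all that it offers.
- The arm moves only by the tool move_arm, never from a script. Its argument "commands" is a list that holds one entry, the list of rows, each a list of 7 numbers: the shift along the tool's x, y, z each as a share of 0.12 m, from -1 to 1, then the turn, a rotation vector about the tool's x, y, z each as a share of 120 degrees, from -1 to 1, then the gripper command: -1 is shut, 1 is fully open, values between are in proportion. A call has 1 to 12 rows; each row is the pose to reach, as a shift and turn from the pose commanded when the call began, along the tool's axes at that moment; what a row does not reach only later rows make up. A row lasts 1/12 s, in which the tool goes at most 41.7 mm and 7.16 degrees, less where a joint would pass 70% of its speed; a pose out of reach is approached as far as the arm can. A call with a number of a shift or a turn outside -1 to 1 is refused whole. A call with a gripper value outside its range is refused whole. The fingers move at their own pace and stop on an object; the grip force is fixed at half the most. Time passes only in rows, so rows that repeat a pose let the fingers close. It gives the time, the measured TCP pose, the force and the opening at its end, in the units of the state.
- monitor.state(): the state, without advancing time (a new reading comes with each control period).
- cams.snapshot(name): name is "scene" or "side" or "wrist"; returns a dict with "pixels" (480x640x3 uint8, red, green, blue), "fx", "fy", "cx", "cy" (pixels), "rvec" (rotation vector, rad) and "tvec" (3), from world to camera coordinates, as OpenCV has them. Camera axes: x right, y down, z forward; pixel columns grow to the right and rows downward; lengths in m; the calibration is good to about 2 mm. A picture is of the moment at which its call begins. There is no depth.
- job_done(): hands the job in, once; it reports no verdict.
The state is a dict: "time": time; "joints": joint angles; "joint_velocities": joint speeds; "tau": joint torques, N m; "tool_pos": TCP position; "tool_rot": TCP orientation; "wrist_force": force on the tool from outside, world axes, zero at the start; "wrist_torque": the same for the moment, N m; "width": opening from 0.0 (shut) to 1.0 (fully open).
Only numpy, scipy, OpenCV 4.12 (cv2) and the standard library are available. Lean on these libraries where they do the work, as an engineer would, in place of code of your own. Each camera call takes 0.05 s, during which the arm holds its last target. There are 200 camera calls.

TASK

Load every brass shim disc from the spring-back tip tray into the shim magazine: press the tray's front tab down so that the shims slide out from under the clear cover into the front pockets, let the tray come level, pick them out and tip again for those still behind. Lay them flat in one row in the magazine's channel, then push the follower gently until you feel the row close up tight, disc against disc against the end stop, with the follower bearing on the last one. Leave the other things standing about where they are.

Things in the scene. Friction and masses are not known exactly. Their poses are not given: they have to be found in the camera images.
- tab_top (a point): top of the black ribbed press tab (50 wide, reaching 17 mm to the front and 22 mm back from here) at the tip tray's front, 70 mm above the table when level. x axis: from the tray's front (robot side) to its back; y: to its left. Pivot 108 mm behind and 5 mm below this point; pressing the tab down (2.5 to 6 N) tips the tray; its stop is 43 mm further down
- tray (a joint): tilt of the tray, rad: 0 level, 0.40 fully tipped to the front. A spring brings it back level in about a second when let go. Shims slide from about 0.2 rad on; allow 1 to 2 s at full tilt
- pocket_left (a point): resting place of a shim at the front of the left lane, on the floor surface, in a wide V of two 9 mm high stubs in front of it; axes as tab_top. Free above; the 11 mm high lane walls have finger notches to both sides, 15 mm to front and back. A fixed clear cover (11 to 14 mm above the floor) starts 25 mm behind it. Lane 43 mm wide, 132 mm long; at most two shims, one behind the other
- pocket_right (a point): the same for the right lane, 72 mm to the right of the left one. Further right stands the fixed round vial turntable (554 mm across, centred at about x 0.66, y -0.12, its rim 0.17 to 0.24 m and its vials up to 0.3 m above the table): keep the gripper and wrist clear of it
- stop_face (a point): middle of the end stop's face, on the channel floor, 6 mm above the table. The magazine is a flat grey bar with a channel 38 mm wide between 7 mm high aluminium rails; y axis: along the channel from the stop (steel block, 8 mm high) to the follower; x: across. 215 mm from stop to follower face at follower value 0
- magazine: the magazine (fixed); its origin lies under stop_face on the table, axes the same as stop_face
- follower_face (a point): middle of the follower's front face, 3 mm above the channel floor. The follower is a black block sliding in the channel, 36 mm wide, 8 mm high, 52 mm long, running away from the stop from this face
- follower_post (a point): middle of the follower's upright post, 12 mm thick along the channel, 26 mm wide across it, centred 44 mm behind the follower's face; its top is 54 mm above the table, this point 39 mm above the table. It can be pinched from above or pushed
- follower (a joint): how far the follower has been pushed towards the stop, m: 0 open (face 215 mm from the stop), up to 0.180. It slides stiffly (about 2 N) and stays where it is left
- shim_1_center (a point): centre of shim 1, a plain brass disc 36 mm in diameter and 6 mm thick, 40 to 65 g, all alike; z is its axis. Three or four shims are present (None from start to end if absent)
- shim_1: the same shim 1; origin at the centre of its underside
- shim_2_center (a point): centre of shim 2, a plain brass disc 36 mm in diameter and 6 mm thick, 40 to 65 g, all alike; z is its axis. Three or four shims are present (None from start to end if absent)
- shim_2: the same shim 2; origin at the centre of its underside
- shim_3_center (a point): centre of shim 3, a plain brass disc 36 mm in diameter and 6 mm thick, 40 to 65 g, all alike; z is its axis. Three or four shims are present (None from start to end if absent)
- shim_3: the same shim 3; origin at the centre of its underside
- shim_4_center (a point): centre of shim 4, a plain brass disc 36 mm in diameter and 6 mm thick, 40 to 65 g, all alike; z is its axis. Three or four shims are present (None from start to end if absent)
- shim_4: the same shim 4; origin at the centre of its underside
- bearing: ball bearing, 40 mm across, 12 mm high, a bystander
- guide_bush: brass guide bush, 30 mm across, 27 mm high, a bystander
- vial_15: open glass vial, 30 mm across, 67 mm high, a bystander
- crimp_die: turned steel crimp die, 44 mm across, 34 mm high, a bystander

How it is judged:
On the way, in this order (a step that is already met when the one before it is completed fails the run):
1. the tray has been tipped nearly to its stop (value of joint tray above 0.3 rad), for 0.2 s.
2. every shim lies flat in the magazine's channel (y of shim_1_center in the frame of magazine between 0.015 and 0.21 m and x of shim_1_center in the frame of magazine between -0.004 and 0.004 m and z of shim_1_center in the frame of magazine between 0.006 and 0.0115 m and y of shim_2_center in the frame of magazine between 0.015 and 0.21 m and x of shim_2_center in the frame of magazine between -0.004 and 0.004 m and z of shim_2_center in the frame of magazine between 0.006 and 0.0115 m and y of shim_3_center in the frame of magazine between 0.015 and 0.21 m and x of shim_3_center in the frame of magazine between -0.004 and 0.004 m and z of shim_3_center in the frame of magazine between 0.006 and 0.0115 m and y of shim_4_center in the frame of magazine between 0.015 and 0.21 m and x of shim_4_center in the frame of magazine between -0.004 and 0.004 m and z of shim_4_center in the frame of magazine between 0.006 and 0.0115 m), for 0.2 s.
At the end, for the whole second after the job is handed in: Every present shim lies flat in the channel; the shims form one closed row from the end stop with gaps of at most about 3 mm in all; the follower's face is within 3 mm of the last shim; the tray is level (under 0.05 rad) and the shims are at rest (all of step 2 and (y of shim_1_center in the frame of magazine between 0.014 and 0.021 m or y of shim_2_center in the frame of magazine between 0.014 and 0.021 m or y of shim_3_center in the frame of magazine between 0.014 and 0.021 m or y of shim_4_center in the frame of magazine between 0.014 and 0.021 m) and (y of shim_1_center in the frame of magazine between 0.05 and 0.0575 m or y of shim_2_center in the frame of magazine between 0.05 and 0.0575 m or y of shim_3_center in the frame of magazine between 0.05 and 0.0575 m or y of shim_4_center in the frame of magazine between 0.05 and 0.0575 m) and (y of shim_1_center in the frame of magazine between 0.014 and 0.021 m or y of shim_1_center in the frame of magazine between 0.05 and 0.0575 m or y of shim_1_center in the frame of magazine between 0.086 and 0.094 m or (y of shim_1_center in the frame of magazine between 0.122 and 0.1305 m and (y of shim_2_center in the frame of magazine between 0.086 and 0.094 m or y of shim_3_center in the frame of magazine between 0.086 and 0.094 m or y of shim_4_center in the frame of magazine between 0.086 and 0.094 m))) and (y of shim_2_center in the frame of magazine between 0.014 and 0.021 m or y of shim_2_center in the frame of magazine between 0.05 and 0.0575 m or y of shim_2_center in the frame of magazine between 0.086 and 0.094 m or (y of shim_2_center in the frame of magazine between 0.122 and 0.1305 m and (y of shim_1_center in the frame of magazine between 0.086 and 0.094 m or y of shim_3_center in the frame of magazine between 0.086 and 0.094 m or y of shim_4_center in the frame of magazine between 0.086 and 0.094 m))) and (y of shim_3_center in the frame of magazine between 0.014 and 0.021 m or y of shim_3_center in the frame of magazine between 0.05 and 0.0575 m or y of shim_3_center in the frame of magazine between 0.086 and 0.094 m or (y of shim_3_center in the frame of magazine between 0.122 and 0.1305 m and (y of shim_1_center in the frame of magazine between 0.086 and 0.094 m or y of shim_2_center in the frame of magazine between 0.086 and 0.094 m or y of shim_4_center in the frame of magazine between 0.086 and 0.094 m))) and (y of shim_4_center in the frame of magazine between 0.014 and 0.021 m or y of shim_4_center in the frame of magazine between 0.05 and 0.0575 m or y of shim_4_center in the frame of magazine between 0.086 and 0.094 m or (y of shim_4_center in the frame of magazine between 0.122 and 0.1305 m and (y of shim_1_center in the frame of magazine between 0.086 and 0.094 m or y of shim_2_center in the frame of magazine between 0.086 and 0.094 m or y of shim_3_center in the frame of magazine between 0.086 and 0.094 m))) and (horizontal distance between follower_face and shim_1_center below 0.021 m or horizontal distance between follower_face and shim_2_center below 0.021 m or horizontal distance between follower_face and shim_3_center below 0.021 m or horizontal distance between follower_face and shim_4_center below 0.021 m) and value of joint tray below 0.05 rad and linear speed of each of shim_1, shim_2, shim_3, shim_4 below 0.02 m/s); the robot touches nothing.
It fails at once if the follower is rammed (over 40 N) (contact force between follower and the arm above 40 N or contact force between follower and the fingers above 40 N).
It fails at once if the bearing, bush, vial or die is moved more than 3 cm or knocked over (distance of any of bearing, guide_bush, vial_15, crimp_die from where it was at the start of the episode above 0.03 m or angle between any of bearing, guide_bush, vial_15, crimp_die's own z axis and vertical above 0.7 rad).
Of shim_1, shim_2, shim_3, shim_4 only 3 to 4 are there at a start; the rules pass over those that are not, and their reading is None.
At some moment in a run one of shim_1, shim_2, shim_3, shim_4 may be knocked a few centimetres aside while the robot is not near it.
Once in a run the grip may slacken for a moment while it holds something.
It also fails if it takes over 210 s, if anything falls off the work surface, if the arm or the gripper's body presses on something with over 40 N, if the wrist force passes 120 N, or if a joint passes its speed limit or range.

## Working session

There is one attempt and no reset: what is moved stays moved. The work goes in short steps, Python scripts to look and compute and a tool call to move; the robot and the scene stay as the last step left them, time stands still between calls to the robot, and variables do not carry over. Pictures are saved under pics/ and viewed, about 12 in all and at most 16, crops included, and the job is handed in when it is done.

Besides the shell and the picture viewer there is one more tool, called after ">>>" by a JSON object that holds its "method" and its "body". move_arm: Moves the arm, as the interface text tells. Its arguments: {"type":"object","properties":{"commands":{"type":"array","items":{"type":"array","items":{"type":"array","items":{"type":"number"}}}}},"required":["commands"]}

```bash
mkdir -p pics; cat > h.py <<'E'
import numpy as np, cv2
from scipy.spatial.transform import Rotation as R
from workcell import monitor, cams, job_done
def snap(name, fn):
    s=cams.snapshot(name); cv2.imwrite('pics/'+fn+'.png', s['pixels'][:,:,::-1])
    np.save('pics/'+fn+'.npy', {k:s[k] for k in s if k!='pixels'}, allow_pickle=True); return s
def cal(fn): return np.load('pics/'+fn+'.npy',allow_pickle=True).item()
def ray(c,u,v,z):
    Rm=cv2.Rodrigues(np.array(c['rvec'],float))[0]; t=np.array(c['tvec'],float).ravel()
    o=-Rm.T@t; d=Rm.T@np.array([(u-c['cx'])/c['fx'],(v-c['cy'])/c['fy'],1.])
    return o+d*(z-o[2])/d[2]
def proj(c,p):
    K=np.array([[c['fx'],0,c['cx']],[0,c['fy'],c['cy']],[0,0,1.]])
    return cv2.projectPoints(np.atleast_2d(np.array(p,float)),np.array(c['rvec'],float),np.array(c['tvec'],float),K,None)[0][:,0]
def st():
    s=monitor.state(); print('t',round(s['time'],2),'pos',np.round(s['tool_pos'],4),'q',np.round(s['tool_rot'],4),'F',np.round(s['wrist_force'],1),'w',round(s['width'],3)); return s
def to(p,yaw=None):
    """shift in tool shares and turn share about tool z for target p, yaw = world angle of tool x (tool down)"""
    s=st(); Rm=R.from_quat(s['tool_rot']); d=Rm.inv().apply(np.array(p)-s['tool_pos'])/0.12
    print('shift',np.round(d,3))
    if yaw is not None:
        x=np.array([np.cos(yaw),np.sin(yaw),0]); z=np.array([0,0,-1.]); T=R.from_matrix(np.c_[x,np.cross(z,x),z])
        print('turn',np.round((Rm.inv()*T).as_rotvec()/np.radians(120),3))
E
python3 - <<'E'
from h import *
s=st(); print(R.from_quat(s['tool_rot']).as_matrix().round(3))
for n in ('scene','side'):
    c=snap(n,n+'1'); Rm=cv2.Rodrigues(np.array(c['rvec'],float))[0]; print(n,-Rm.T@np.ravel(c['tvec']),Rm[2],c['fx'])
E
```

```text
t 0.0 pos [0.2078 0.6941 0.2304] q [ 8.021e-01  5.972e-01 -6.000e-04  6.000e-04] F [ 0.6 -0.2 -0.9] w 1.0
[[ 0.287  0.958 -0.   ]
 [ 0.958 -0.287 -0.002]
 [-0.002  0.    -1.   ]]
scene [-0.03876066  0.69189508  0.54560213] [ 0.68433838 -0.47544242 -0.5528431 ] 522.9464879247967
side [0.13959347 0.90987059 0.49715214] [ 0.46260616 -0.73539013 -0.4951736 ] 474.97977329587195
```

View pics/scene1.png

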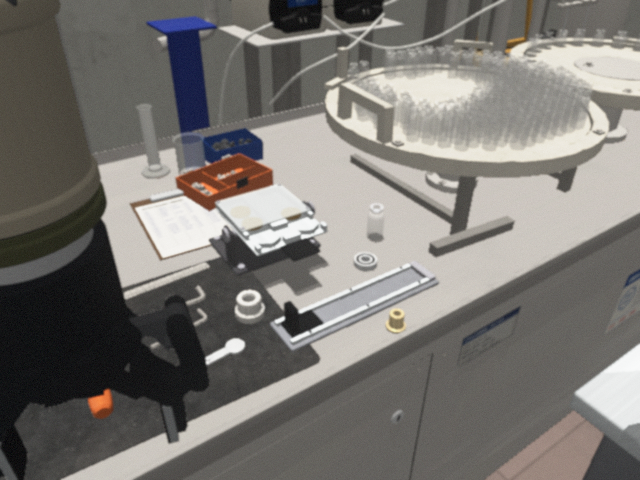

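View pics/side1.png

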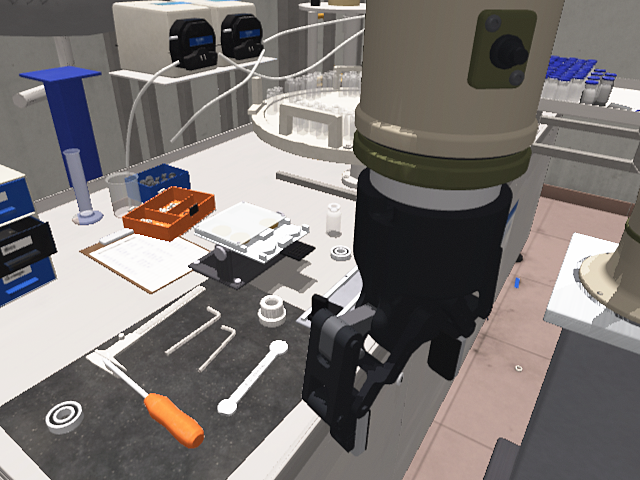

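Scene: tray at about (270,220), with a brass tint under the cover; the magazine runs (280,330)–(435,275) with the follower at (295,320). Bystanders: die (250,305), bearing (365,260), vial (375,220) and bush (397,320). I'll work out rough positions.

```bash
python3 - <<'E'
from h import *
c=cal('scene1')
for n,u,v,z in [('tray front',290,240,.06),('trayback',245,195,.07),('tray L',225,240,.05),('tray R',320,225,.06),('mag foll end',280,335,.006),('mag stop end',430,272,.006),('foll post top',290,305,.054),('bearing',365,262,0.01),('bush',397,328,0),('vial',375,232,0),('die',250,315,0)]:
    print(n,ray(c,u,v,z).round(3))
a=cv2.imread('pics/scene1.png')[170:350,200:450]; b=cv2.imread('pics/side1.png')[190:300,180:360]
cv2.imwrite('pics/z1.png',cv2.resize(a,None,fx=3.2,fy=3.2,interpolation=cv2.INTER_CUBIC))
E
```

```text
tray front [0.579 0.331 0.06 ]
trayback [0.738 0.331 0.07 ]
tray L [0.652 0.414 0.05 ]
tray R [0.59  0.264 0.06 ]
mag foll end [0.447 0.429 0.006]
mag stop end [0.435 0.143 0.006]
foll post top [0.447 0.411 0.054]
bearing [0.514 0.221 0.01 ]
bush [0.368 0.274 0.   ]
vial [0.59  0.137 0.   ]
die [0.514 0.443 0.   ]
```

View pics/z1.png

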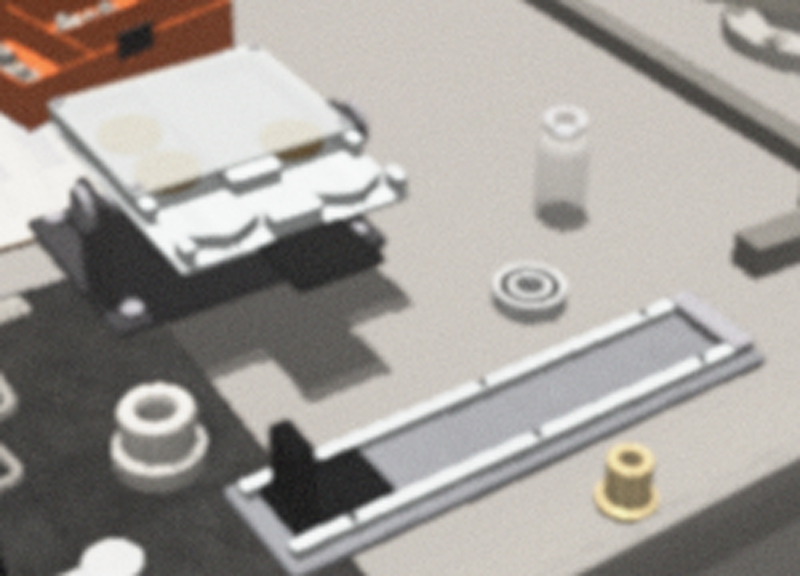

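>>> {"method": "move_arm", "body": {"commands": [[[-0.2, 0.3, -0.1, 0, 0, 0, 1], [-0.4, 0.6, -0.2, 0, 0, 0, 1], [-0.55, 0.9, -0.25, 0, 0, 0, 1], [-0.55, 0.9, -0.25, 0, 0, 0, 1]]]}}

```text
time: 0.43
tool_pos: [0.2999, 0.5946, 0.2627]
tool_rot: [0.805, 0.594, 0.001, 0.002]
wrist_force: [1.2, -0.6, 0.4]
width: 0.998
```

>>> {"method": "move_arm", "body": {"commands": [[[-0.2, 0.3, -0.1, 0, 0, 0, 1], [-0.4, 0.6, -0.2, 0, 0, 0, 1], [-0.55, 0.9, -0.25, 0, 0, 0, 1], [-0.55, 0.9, -0.25, 0, 0, 0, 1]]]}}

```text
time: 0.77
tool_pos: [0.3838, 0.5, 0.2928]
tool_rot: [0.805, 0.594, 0.001, 0.002]
wrist_force: [0.9, -1.4, 0.0]
width: 1.001
```

>>> {"method": "move_arm", "body": {"commands": [[[-0.2, 0.3, -0.1, 0, 0, 0, 1], [-0.4, 0.6, -0.2, 0, 0, 0, 1], [-0.5, 0.8, -0.3, 0, 0, 0, 1], [-0.5, 0.8, -0.3, 0, 0, 0, 1], [-0.5, 0.8, -0.3, 0, 0, 0, 1], [-0.5, 0.8, -0.3, 0, 0, 0, 1]]]}}

```text
time: 1.27
tool_pos: [0.4512, 0.4216, 0.3269]
tool_rot: [0.802, 0.597, -0.0, -0.0]
wrist_force: [-0.1, 0.5, -0.5]
width: 0.999
```

```bash
python3 - <<'E'
from h import *
st(); c=snap('wrist','w1'); Rm=cv2.Rodrigues(np.array(c['rvec'],float))[0]; print(-Rm.T@np.ravel(c['tvec']),Rm[2],Rm[0],c['fx'])
E
```

```text
t 1.27 pos [0.4512 0.4216 0.3269] q [ 8.021e-01  5.971e-01 -3.000e-04 -3.000e-04] F [-0.1  0.5 -0.5] w 0.999
[0.38745146 0.44057951 0.46858934] [ 0.25162096 -0.07523458 -0.96489722] [2.87328812e-01 9.57831976e-01 2.44447788e-04] 419.2245292250078
```

View pics/w1.png

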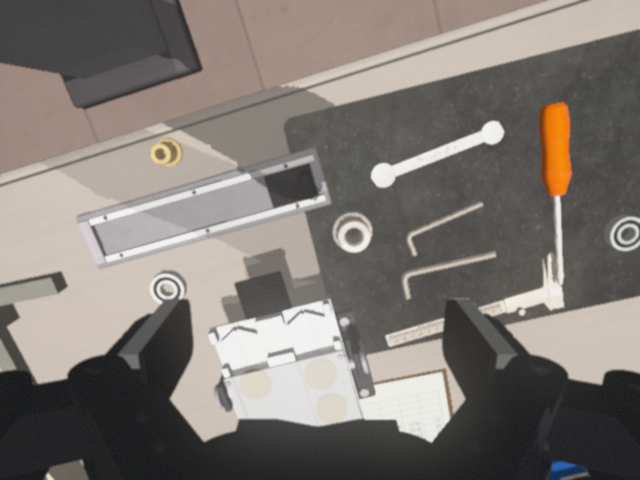

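Wrist view: the tab is at about (263,290), the pockets' V stubs at (238,335) and (308,318), and the magazine channel runs (90,240)–(320,180) with the follower at (293,184). Three shims show under the cover: (255,385), (321,374) and (331,407).

```bash
python3 - <<'E'
from h import *
c=cal('w1')
for n,u,v,z in [('tabFR',236,279,.07),('tabFL',282,268,.07),('tabBL',293,303,.07),('lip R',215,335,.075),('lip L',330,302,.075),('pocketR',238,330,.075),('pocketL',306,315,.075),('stop end FR',80,218,.006),('stop end B',98,265,.006),('stop face mid',101,239,.006),('foll face mid',268,190,.01),('foll end L',318,155,.006),('foll end B',328,203,.006),('bearing',168,289,.006),('bush',165,152,.013),('die',353,233,.017)]:
    print(n,ray(c,u,v,z).round(3))
a=cv2.imread('pics/w1.png')
cv2.imwrite('pics/z2.png',cv2.resize(a[140:440,60:380],None,fx=2.4,fy=2,interpolation=cv2.INTER_CUBIC)[:600,:800])
E
```

```text
tabFR [0.512 0.317 0.07 ]
tabFL [0.514 0.366 0.07 ]
tabBL [0.554 0.365 0.07 ]
lip R [0.563 0.277 0.075]
lip L [0.562 0.402 0.075]
pocketR [0.564 0.302 0.075]
pocketL [0.568 0.374 0.075]
stop end FR [0.412 0.153 0.006]
stop end B [0.47  0.149 0.006]
stop face mid [0.442 0.166 0.006]
foll face mid [0.442 0.368 0.01 ]
foll end L [0.422 0.431 0.006]
foll end B [0.476 0.427 0.006]
bearing [0.521 0.216 0.006]
bush [0.372 0.276 0.013]
die [0.515 0.444 0.017]
```

```bash
python3 - <<'E'
from h import *
to([.523,.341,.11],np.pi/2)
E
```

```text
t 1.32 pos [0.4506 0.4221 0.3267] q [ 8.017e-01  5.977e-01 -5.000e-04 -3.000e-04] F [-0.7  0.4 -0. ] w 0.997
shift [-0.475  0.773  1.805]
turn [-0.001  0.    -0.138]
```

>>> {"method": "move_arm", "body": {"commands": [[[-0.15, 0.25, 0.2, 0, 0, -0.05, -1], [-0.3, 0.5, 0.4, 0, 0, -0.1, -1], [-0.475, 0.773, 0.6, 0, 0, -0.138, -1], [-0.475, 0.773, 0.8, 0, 0, -0.138, -1], [-0.475, 0.773, 0.9, 0, 0, -0.138, -1], [-0.475, 0.773, 0.9, 0, 0, -0.138, -1]]]}}

```text
time: 1.82
tool_pos: [0.5219, 0.3404, 0.216]
tool_rot: [0.707, 0.707, -0.003, -0.001]
wrist_force: [-0.2, 0.8, -0.4]
width: 0.144
```

>>> {"method": "move_arm", "body": {"commands": [[[0, 0, 0.25, 0, 0, 0, -1], [0, 0, 0.5, 0, 0, 0, -1], [0, 0, 0.75, 0, 0, 0, -1], [0, 0, 0.9, 0, 0, 0, -1], [0, 0, 0.9, 0, 0, 0, -1], [0, 0, 0.9, 0, 0, 0, -1], [0, 0, 0.9, 0, 0, 0, -1]]]}}

```text
time: 2.4
tool_pos: [0.5243, 0.342, 0.1131]
tool_rot: [0.707, 0.707, 0.001, -0.0]
wrist_force: [0.3, 0.2, 0.5]
width: -0.0
```

```bash
python3 - <<'E'
from h import *
to([.523,.341,.08],np.pi/2); snap('wrist','w2')
E
```

```text
t 2.4 pos [0.5243 0.342  0.1131] q [ 7.071e-01  7.071e-01  1.200e-03 -1.000e-04] F [0.3 0.2 0.5] w -0.0
shift [-0.009 -0.011  0.275]
turn [ 0.001 -0.001 -0.   ]
```

View pics/w2.png

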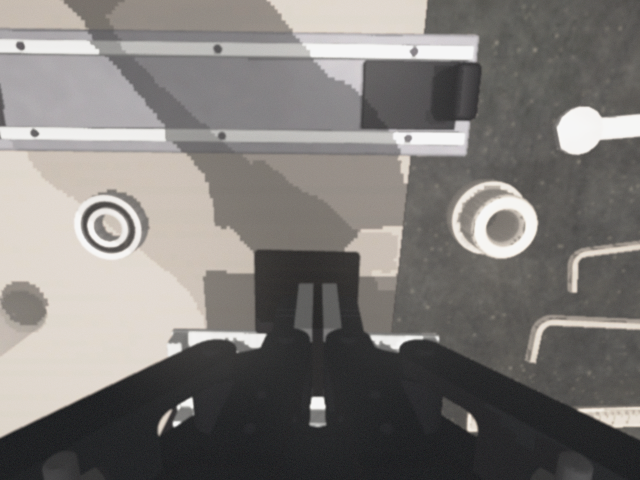

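Wrist view: the shut fingertips (318,290) sit over the tab (columns 255–358, rows 250–330). The magazine rails lie level at rows 45 and 140. Next I press the tab.

>>> {"method": "move_arm", "body": {"commands": [[[0, 0, 0.15, 0, 0, 0, -1], [0, 0.01, 0.3, 0, 0, 0, -1], [0, 0.02, 0.4, 0, 0, 0, -1], [0, 0.03, 0.5, 0, 0, 0, -1], [0, 0.04, 0.58, 0, 0, 0, -1], [0, 0.05, 0.65, 0, 0, 0, -1], [0, 0.05, 0.7, 0, 0, 0, -1], [0, 0.05, 0.7, 0, 0, 0, -1], [0, 0.05, 0.7, 0, 0, 0, -1], [0, 0.05, 0.7, 0, 0, 0, -1], [0, 0.05, 0.7, 0, 0, 0, -1], [0, 0.05, 0.7, 0, 0, 0, -1]]]}}

```text
time: 3.45
tool_pos: [0.5306, 0.3404, 0.028]
tool_rot: [0.708, 0.707, 0.001, 0.0]
wrist_force: [-1.0, 1.1, 3.7]
width: 0.002
```

>>> {"method": "move_arm", "body": {"commands": [[[0, 0, 0.0, 0, 0, 0, -1], [0, 0, 0.0, 0, 0, 0, -1], [0, 0, 0, 0, 0, 0, -1], [0, 0, 0, 0, 0, 0, -1], [0, 0, 0, 0, 0, 0, -1], [0, 0, 0, 0, 0, 0, -1], [0, 0, 0, 0, 0, 0, -1], [0, 0, 0, 0, 0, 0, -1], [0, 0, 0, 0, 0, 0, -1], [0, 0, 0, 0, 0, 0, -1], [0, 0, 0, 0, 0, 0, -1], [0, 0, 0, 0, 0, 0, -1]]]}}

```text
time: 4.45
tool_pos: [0.5303, 0.3399, 0.0273]
tool_rot: [0.708, 0.706, -0.0, 0.0]
wrist_force: [0.2, 0.7, 2.4]
width: 0.003
```

```bash
python3 - <<'E'
from h import *
st(); snap('scene','s2');
c=cal('w2')
for n,u,v,z in [('tabFR',255,251,.07),('tabFL',359,252,.07),('rail inner far L',0,53,.013),('rail inner far R',470,59,.013),('rail inner near 0',0,128,.013),('rail inner near 400',400,127,.013),('foll face',364,95,.014),('stopface',3,90,.014)]:
    print(n,ray(c,u,v,z).round(4))
a=cv2.imread('pics/s2.png')[150:350,190:440]
cv2.imwrite('pics/z3.png',cv2.resize(a,None,fx=3,fy=3,interpolation=cv2.INTER_CUBIC))
E
```

```text
t 4.45 pos [0.5303 0.3399 0.0273] q [ 0.7078  0.7065 -0.      0.    ] F [0.2 0.7 2.4] w 0.003
tabFR [0.5159 0.3133 0.07  ]
tabFL [0.5164 0.3613 0.07  ]
rail inner far L [0.4231 0.173  0.013 ]
rail inner far R [0.4261 0.4241 0.013 ]
rail inner near 0 [0.4618 0.1652 0.013 ]
rail inner near 400 [0.4614 0.3884 0.013 ]
foll face [0.4445 0.3677 0.014 ]
stopface [0.4418 0.1716 0.014 ]
```

View pics/z3.png

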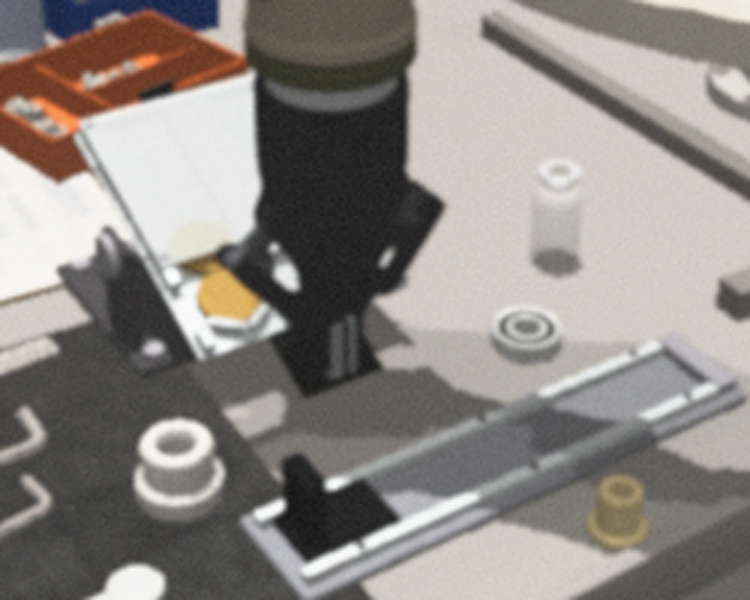

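Tipped to about 0.39 rad with 2–4 N. The left shim has slid into its pocket and the second is right behind it. I'll release the tab and look from above.

>>> {"method": "move_arm", "body": {"commands": [[[0, 0, -0.15, 0, 0, 0, -1], [0, 0, -0.3, 0, 0, 0, -1], [0, 0, -0.45, 0, 0, 0, -1], [0, 0, -0.65, 0, 0, 0, -1], [0, 0.2, -0.9, 0, 0, 0, -1], [0, 0.5, -1, 0, 0, 0, 0], [0, 0.8, -1, 0, 0, 0, 0], [0, 0.8, -1, 0, 0, 0, 0]]]}}

```text
time: 5.17
tool_pos: [0.6337, 0.3376, 0.1486]
tool_rot: [0.709, 0.705, 0.003, 0.002]
wrist_force: [0.6, -0.6, -0.3]
width: 0.416
```

>>> {"method": "move_arm", "body": {"commands": [[[0, 0, -0.25, 0, 0, 0, 0], [0, 0, -0.5, 0, 0, 0, 0], [0, 0, -0.5, 0, 0, 0, 0], [0, 0, -0.5, 0, 0, 0, 0]]]}}

```text
time: 5.5
tool_pos: [0.6269, 0.3397, 0.2086]
tool_rot: [0.708, 0.706, 0.001, 0.0]
wrist_force: [0.2, -0.2, -0.8]
width: 0.504
```

```bash
python3 - <<'E'
from h import *
st(); snap('wrist','w3')
E
```

```text
t 5.5 pos [0.6269 0.3397 0.2086] q [7.079e-01 7.063e-01 1.100e-03 4.000e-04] F [ 0.2 -0.2 -0.8] w 0.504
```

View pics/w3.png

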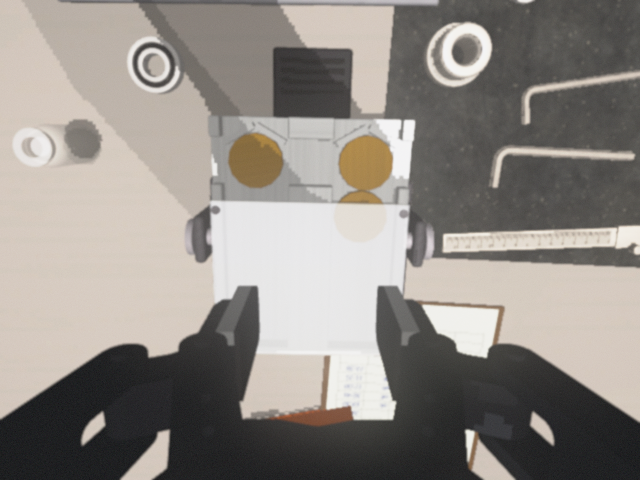

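Wrist view: the tray is level, with shims in both pockets at (256,160) right and (366,163) left. A second left shim at (360,215) lies half under the cover. So there are three.

```bash
python3 - <<'E'
from h import *
c=cal('w3'); im=cv2.imread('pics/w3.png'); Rm=cv2.Rodrigues(np.array(c['rvec'],float))[0]; print(-Rm.T@np.ravel(c['tvec']))
hsv=cv2.cvtColor(im,cv2.COLOR_BGR2HSV); m=((hsv[...,1]>120)&(hsv[...,0]>8)&(hsv[...,0]<28)).astype(np.uint8)
m[:100]=0; m[260:]=0
n,l,s,ce=cv2.connectedComponentsWithStats(m)
for i in range(1,n):
    if s[i][4]>100:
        print(s[i],ce[i].round(1))
        pts=np.argwhere(l==i)[:,::-1].astype(np.float32)
        print(' circ',cv2.minEnclosingCircle(pts))
for z in (.066,.070,.074):
    a=ray(c,256,160,z);b=ray(c,366,163,z);d=ray(c,360,216,z); print(z,a.round(4),b.round(4),d.round(4),np.linalg.norm(a-b).round(4))
E
```

```text
[0.55996757 0.33969042 0.35008537]
[ 230  134   51   50 1859] [254.5 157.2]
 circ ((255.32608032226562, 159.4130401611328), 26.125532150268555)
[ 340  137   52   53 2125] [365.4 162.5]
 circ ((366.1300964355469, 162.85423278808594), 26.644405364990234)
[342 191  38  11 241] [360.5 197. ]
 circ ((360.5, 200.5), 18.506855010986328)
0.066 [0.5861 0.2989 0.066 ] [0.5883 0.3727 0.066 ] [0.6247 0.3695 0.066 ] 0.0738
0.07 [0.5857 0.2995 0.07  ] [0.5879 0.3722 0.07  ] [0.6238 0.3691 0.07  ] 0.0727
0.074 [0.5853 0.3001 0.074 ] [0.5875 0.3717 0.074 ] [0.6229 0.3687 0.074 ] 0.0717
```

>>> {"method": "move_arm", "body": {"commands": [[[-0.15, -0.15, 0.1, 0, 0, 0, 0.25], [-0.33, -0.345, 0.3, 0, 0, 0, 0.25], [-0.33, -0.345, 0.55, 0, 0, 0, 0.25], [-0.33, -0.345, 0.8, 0, 0, 0, 0.25], [-0.33, -0.345, 0.9, 0, 0, 0, 0.25], [-0.33, -0.345, 0.9, 0, 0, 0, 0.25], [-0.33, -0.345, 0.9, 0, 0, 0, 0.25]]]}}

```text
time: 6.13
tool_pos: [0.5845, 0.3002, 0.0985]
tool_rot: [0.708, 0.707, -0.001, -0.0]
wrist_force: [-0.5, 0.7, 1.4]
width: 0.628
```

```bash
python3 - <<'E'
from h import *
to([.5855,.3,.07],np.pi/2); c=snap('wrist','w4'); print(proj(c,[[.5855,.3,.073],[.5855,.318,.073],[.5855,.282,.073],[.5675,.3,.073]]).round(1))
E
```

```text
t 6.13 pos [0.5845 0.3002 0.0985] q [ 7.077e-01  7.066e-01 -1.000e-03 -2.000e-04] F [-0.5  0.7  1.4] w 0.628
shift [-0.002  0.009  0.238]
turn [-0.001  0.001 -0.001]
[[316.9 284.7]
 [359.1 284.6]
 [274.8 284.7]
 [316.8 244.3]]
```

View pics/w4.png

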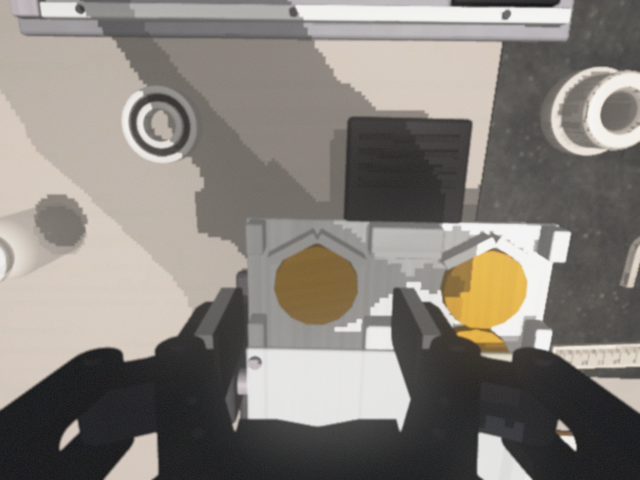

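Wrist view: the right disc is centred at (316,285), as predicted. The fingers stand either side of it over the notches, so I descend and grip.

>>> {"method": "move_arm", "body": {"commands": [[[0, 0.008, 0.1, 0, 0, 0, 0.25], [0, 0.008, 0.18, 0, 0, 0, 0.25], [0, 0.008, 0.24, 0, 0, 0, 0.25], [0, 0.008, 0.255, 0, 0, 0, 0.25], [0, 0.008, 0.255, 0, 0, 0, 0.25], [0, 0.008, 0.255, 0, 0, 0, -1], [0, 0.008, 0.255, 0, 0, 0, -1], [0, 0.008, 0.255, 0, 0, 0, -1], [0, 0.008, 0.255, 0, 0, 0, -1], [0, 0.008, 0.255, 0, 0, 0, -1], [0, 0.008, 0.255, 0, 0, 0, -1]]]}}

```text
time: 7.1
tool_pos: [0.5864, 0.301, 0.0694]
tool_rot: [0.708, 0.707, 0.001, 0.0]
wrist_force: [1.9, 3.4, 4.1]
width: 0.384
```

>>> {"method": "move_arm", "body": {"commands": [[[0, 0, 0, 0, 0, 0, -1], [0, 0, 0, 0, 0, 0, -1], [0, 0, 0, 0, 0, 0, -1]]]}}

```text
time: 7.35
tool_pos: [0.5863, 0.3009, 0.069]
tool_rot: [0.708, 0.707, 0.001, 0.0]
wrist_force: [1.9, 4.8, 4.4]
width: 0.383
```

>>> {"method": "move_arm", "body": {"commands": [[[0, 0, -0.05, 0, 0, 0, -1], [0, 0, -0.12, 0, 0, 0, -1], [0, 0, -0.25, 0, 0, 0, -1], [0, 0, -0.4, 0, 0, 0, -1], [0, 0, -0.5, 0, 0, 0, -1], [0, 0, -0.5, 0, 0, 0, -1]]]}}

```text
time: 7.85
tool_pos: [0.5862, 0.2998, 0.1307]
tool_rot: [0.708, 0.706, 0.001, 0.0]
wrist_force: [0.4, 0.1, -0.8]
width: 0.38
```

```bash
python3 - <<'E'
from h import *
st(); snap('wrist','w5')
E
```

```text
t 7.85 pos [0.5862 0.2998 0.1307] q [7.079e-01 7.063e-01 7.000e-04 4.000e-04] F [ 0.4  0.1 -0.8] w 0.38
```

View pics/w5.png

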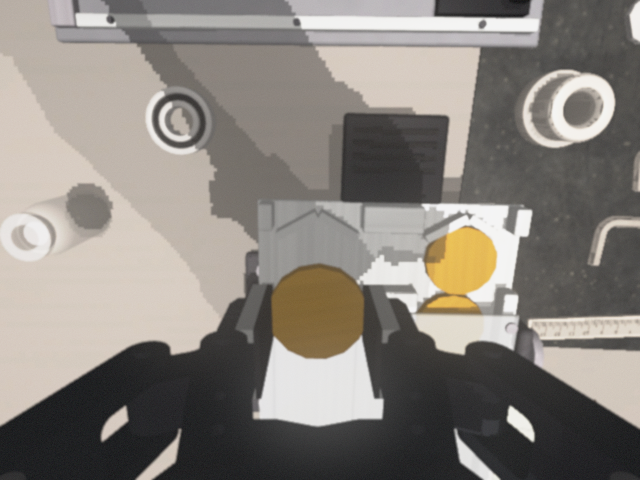

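Wrist view: the disc is held between the pads, centred at (317,311), and the left pair is still in place. Next: the stop end of the magazine.

>>> {"method": "move_arm", "body": {"commands": [[[0, 0, -0.3, 0, 0, 0, -1], [-0.2, -0.2, -0.4, 0, 0, 0, -1], [-0.4, -0.4, -0.4, 0, 0, 0, -1], [-0.6, -0.6, -0.4, 0, 0, 0, -1], [-0.72, -0.72, -0.4, 0, 0, 0, -1], [-0.72, -0.72, -0.4, 0, 0, 0, -1], [-0.72, -0.72, -0.4, 0, 0, 0, -1], [-0.72, -0.72, -0.4, 0, 0, 0, -1]]]}}

```text
time: 8.57
tool_pos: [0.4995, 0.2144, 0.1763]
tool_rot: [0.708, 0.707, -0.0, -0.0]
wrist_force: [-0.1, 0.1, -0.8]
width: 0.379
```

```bash
python3 - <<'E'
from h import *
st(); snap('wrist','w6'); cv2.imwrite('pics/z6.png',cv2.resize(cv2.imread('pics/w6.png')[80:330],None,fx=1.25,fy=2,interpolation=cv2.INTER_CUBIC))
E
```

```text
t 8.57 pos [0.4995 0.2144 0.1763] q [ 7.077e-01  7.065e-01 -1.000e-04 -1.000e-04] F [-0.1  0.1 -0.8] w 0.379
```

View pics/w6.png

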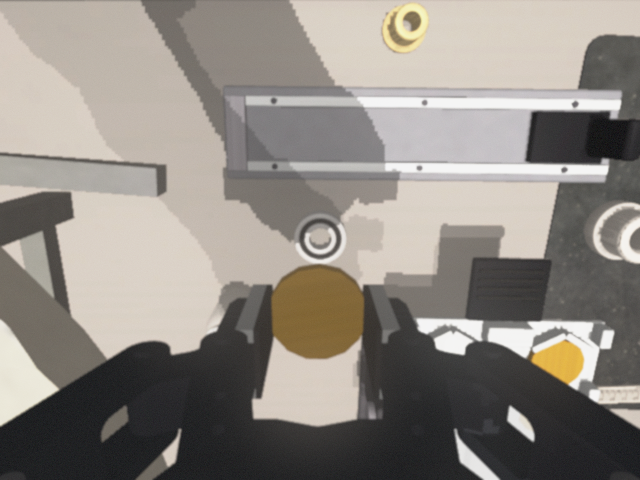

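Wrist view: the whole channel is visible, with the stop face at column 246, the follower face at column 530, and the inner rail edges at rows ~108 and ~162. I'll find those edges exactly.

```bash
python3 - <<'E'
from h import *
c=cal('w6'); g=cv2.cvtColor(cv2.imread('pics/w6.png'),cv2.COLOR_BGR2GRAY).astype(int)
for u in (290,340,400,460,510): print(u, 'top',g[96:114,u], 'bot',g[156:172,u])
print('stop',g[120,236:254],g[150,236:254]); print('foll',g[118,522:538],g[150,522:538])
E
```

```text
290 top [164 187 199 199 197 199 198 200 193 173 140 116 123 124 128 129 129 130] bot [126 124 126 126 126 143 166 183 189 182 168 160 157 153 143 123]
340 top [153 179 195 198 197 196 195 194 194 181 154 129 125 129 128 131 130 131] bot [126 127 126 123 118 128 158 182 192 196 192 190 191 186 180 156]
400 top [190 223 242 244 245 245 245 245 245 244 236 208 185 190 191 194 196 194] bot [196 193 194 194 185 163 178 228 243 245 245 245 245 243 231 201]
460 top [163 176 228 244 245 245 245 245 245 245 245 237 210 179 183 190 194 193] bot [195 194 195 196 196 189 176 203 236 244 245 245 245 245 245 244]
510 top [195 201 219 239 244 245 245 245 245 245 245 241 219 194 191 195 196 196] bot [193 197 194 194 196 194 187 191 225 243 245 245 245 245 245 245]
stop [126 126 123 126 126 140 153 154 142 119 109 117 125 128 129 127 128 126] [128 128 125 126 123 122 124 126 123 114 106  99 102 105 107 105 105 105]
foll [195 194 195 196 197 193 188 169 144  98  53  34  36  37  46  53] [195 195 188 166 129  82  48  42  46  44  55  55  60  59  60  56]
```

```bash
python3 - <<'E'
from h import *
c=cal('w6')
us=np.array([290,340,400,460,510])
T=np.array([ray(c,u,v,.013) for u,v in zip(us,[105.8,106,106.8,107.7,108.2])]); B=np.array([ray(c,u,v,.013) for u,v in zip(us,[161.5,162,162.8,163.3,163.8])])
pt=np.polyfit(T[:,1],T[:,0],1); pb=np.polyfit(B[:,1],B[:,0],1); print(pt,pb)
for y in (.15,.25,.37): print(y,np.polyval(pt,y).round(4),np.polyval(pb,y).round(4),((np.polyval(pt,y)+np.polyval(pb,y))/2).round(4))
print('stop',ray(c,245,120,.014).round(4),ray(c,245,150,.014).round(4),'foll',ray(c,530.5,118,.014).round(4),ray(c,526.5,150,.014).round(4))
to([.4425,.21,.05],np.pi/2)
E
```

```text
[0.01333273 0.4203174 ] [0.01264781 0.45891707]
0.15 0.4223 0.4608 0.4416
0.25 0.4237 0.4621 0.4429
0.37 0.4253 0.4636 0.4444
stop [0.4325 0.164  0.014 ] [0.4531 0.163  0.014 ] foll [0.4316 0.3634 0.014 ] [0.4535 0.3635 0.014 ]
t 8.62 pos [0.4998 0.2147 0.1762] q [ 7.076e-01  7.066e-01  1.000e-04 -1.000e-04] F [0.3 0.1 0.3] w 0.379
shift [-0.04  -0.477  1.052]
turn [-0.    -0.    -0.001]
```

```bash
cat >> h.py <<'E'
def held(fn,s,dz=.004):
    c=cal(fn); im=cv2.imread('pics/'+fn+'.png'); hsv=cv2.cvtColor(im,cv2.COLOR_BGR2HSV)
    m=((hsv[...,1]>110)&(hsv[...,0]>8)&(hsv[...,0]<28)).astype(np.uint8)
    n,l,q,ce=cv2.connectedComponentsWithStats(m); i=l[320,318]; p=np.argwhere(l==i)[:,::-1]
    z=s['tool_pos'][2]+dz; W=np.array([ray(c,u,v,z)[:2] for u,v in cv2.convexHull(p.astype(np.int32))[:,0]]) 
    A=np.c_[2*W,np.ones(len(W))]; x=np.linalg.lstsq(A,(W**2).sum(1),rcond=None)[0]; r=np.sqrt(x[2]+x[0]**2+x[1]**2)
    print('disc c',x[:2].round(4),'r',r.round(4),'off from TCP',(x[:2]-s['tool_pos'][:2]).round(4), q[i])
E
python3 - <<'E'
from h import *
s=st()
for dz in (0,.004,.008): held('w6',s,dz)
E
```

```text
t 8.62 pos [0.4998 0.2147 0.1762] q [ 7.076e-01  7.066e-01  1.000e-04 -1.000e-04] F [0.3 0.1 0.3] w 0.379
disc c [0.5016 0.2142] r 0.0183 off from TCP [ 0.0018 -0.0005] [ 271  265   93   93 6927]
disc c [0.4996 0.2142] r 0.0178 off from TCP [-0.0001 -0.0005] [ 271  265   93   93 6927]
disc c [0.4977 0.2142] r 0.0173 off from TCP [-0.0021 -0.0005] [ 271  265   93   93 6927]
```

>>> {"method": "move_arm", "body": {"commands": [[[-0.05, -0.25, 0.1, 0, 0, 0, -1], [-0.093, -0.48, 0.3, 0, 0, 0.006, -1], [-0.093, -0.48, 0.55, 0, 0, 0.006, -1], [-0.093, -0.48, 0.8, 0, 0, 0.006, -1], [-0.093, -0.48, 1, 0, 0, 0.006, -1], [-0.093, -0.48, 1, 0, 0, 0.006, -1], [-0.093, -0.48, 1, 0, 0, 0.006, -1]]]}}

```text
time: 9.2
tool_pos: [0.4413, 0.2033, 0.0555]
tool_rot: [0.712, 0.702, -0.001, -0.0]
wrist_force: [0.1, -0.1, 0.7]
width: 0.383
```

```bash
python3 - <<'E'
from h import *
s=to([.442,.2035,.025],np.pi/2-.013)
E
```

```text
t 9.2 pos [0.4413 0.2033 0.0555] q [ 7.119e-01  7.023e-01 -1.500e-03 -4.000e-04] F [ 0.1 -0.1  0.7] w 0.383
shift [0.002 0.007 0.255]
turn [-0.001  0.001 -0.   ]
```

>>> {"method": "move_arm", "body": {"commands": [[[0, 0.005, 0.15, 0, 0, 0, -1], [0, 0.005, 0.27, 0, 0, 0, -1], [0, 0.005, 0.27, 0, 0, 0, -1], [0, 0.005, 0.27, 0, 0, 0, -1]]]}}

```text
time: 9.53
tool_pos: [0.4427, 0.2033, 0.0251]
tool_rot: [0.712, 0.702, 0.0, 0.0]
wrist_force: [0.5, -0.1, -1.0]
width: 0.385
```

```bash
python3 - <<'E'
from h import *
s=st(); snap('wrist','w7'); held('w7',s,.0025)
E
```

```text
t 9.53 pos [0.4427 0.2033 0.0251] q [7.121e-01 7.020e-01 2.000e-04 1.000e-04] F [ 0.5 -0.1 -1. ] w 0.385
disc c [0.4433 0.2032] r 0.0182 off from TCP [ 0.0006 -0.0001] [ 271  265   93   93 7084]
```

View pics/w7.png

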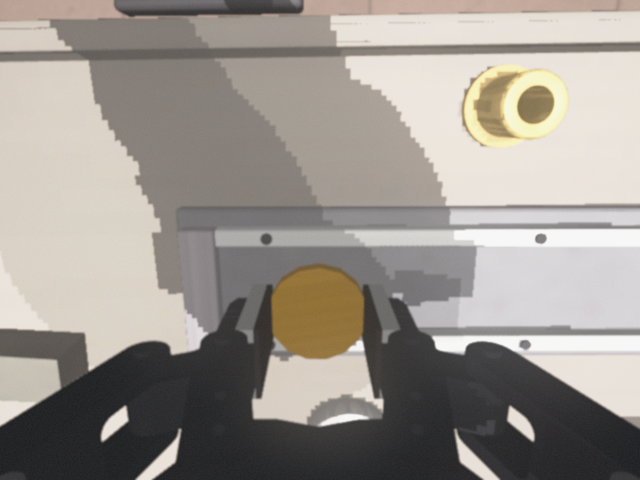

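```bash
python3 - <<'E'
from h import *
c=cal('w7'); g=cv2.cvtColor(cv2.imread('pics/w7.png'),cv2.COLOR_BGR2GRAY).astype(int)
for u in (300,480,560,610): print(u,g[240:254,u],g[324:342,u])
print('stop',g[270,208:228],g[285,208:228])
for u,v in [(300,247),(480,247),(480,334),(600,334),(218,270)]: print(u,v,ray(c,u,v,.013).round(4))
E
```

```text
300 [174 170 171 172 171 162 142 126 119 117 119 116 117 118] [116 116 115 115 117 118 118 121 119 119 119 120 119 119 116 119 120 120]
480 [247 247 247 247 241 215 197 208 215 216 217 216 216 216] [215 204 178 154 146 142 139 136 137 137 148 186 228 245 247 248 233 161]
560 [247 247 247 247 247 246 236 221 215 215 214 215 216 216] [205 180 152 139 133 131 133 135 131 134 147 195 235 246 247 247 247 247]
610 [247 247 247 247 247 245 235 220 214 212 214 214 214 212] [213 215 211 198 177 149 135 130 129 131 148 196 236 246 247 247 247 247]
stop [134 136 137 136 136 132 125 118 107 101 102 103 111 116 118 117 118 115
 117 115] [134 134 136 136 138 137 133 128 117 106 103  99 102 108 115 116 116 117
 115 117]
300 247 [0.4227 0.1969 0.013 ]
480 247 [0.4238 0.2659 0.013 ]
480 334 [0.4608 0.2691 0.013 ]
600 334 [0.4615 0.3179 0.013 ]
218 270 [0.4316 0.1648 0.013 ]
```

>>> {"method": "move_arm", "body": {"commands": [[[0, -0.012, 0.04, 0, 0, 0, -1], [0, -0.012, 0.06, 0, 0, 0, -1], [0, -0.012, 0.06, 0, 0, 0, -1], [0, -0.012, 0.08, 0, 0, 0, -1], [0, -0.012, 0.1, 0, 0, 0, -1], [0, -0.012, 0.11, 0, 0, 0, -1], [0, -0.012, 0.11, 0, 0, 0, -1]]]}}

```text
time: 10.17
tool_pos: [0.4408, 0.2029, 0.0108]
tool_rot: [0.712, 0.702, -0.0, 0.0]
wrist_force: [1.0, -0.5, -0.2]
width: 0.378
```

```bash
python3 - <<'E'
from h import *
s=st(); snap('wrist','w8'); held('w8',s,.003)
E
```

```text
t 10.17 pos [0.4408 0.2029 0.0108] q [ 7.122e-01  7.020e-01 -1.000e-04  0.000e+00] F [ 1.  -0.5 -0.2] w 0.378
disc c [0.4413 0.2028] r 0.0182 off from TCP [ 0.0005 -0.0001] [ 271  265   94   93 7129]
```

>>> {"method": "move_arm", "body": {"commands": [[[0, 0, 0.01, 0, 0, 0, -1], [0, 0, 0.02, 0, 0, 0, -1], [0, 0, 0.02, 0, 0, 0, -1], [0, 0, 0.02, 0, 0, 0, -1]]]}}

```text
time: 10.55
tool_pos: [0.4408, 0.203, 0.0086]
tool_rot: [0.712, 0.702, 0.0, 0.0]
wrist_force: [1.2, -0.4, -0.7]
width: 0.381
```

>>> {"method": "move_arm", "body": {"commands": [[[0, 0, 0, 0, 0, 0, -0.05], [0, 0, 0, 0, 0, 0, -0.05], [0, 0, 0, 0, 0, 0, -0.05], [0, 0, -0.05, 0, 0, 0, -0.05], [0, 0, -0.15, 0, 0, 0, -0.05], [0, 0, -0.35, 0, 0, 0, -0.05], [0, 0, -0.6, 0, 0, 0, -0.05], [0, 0, -1, 0, 0, 0, 0.2], [0, 0, -1, 0, 0, 0, 0.2], [0, 0, -1, 0, 0, 0, 0.2]]]}}

```text
time: 11.38
tool_pos: [0.442, 0.2035, 0.1316]
tool_rot: [0.712, 0.702, 0.003, 0.001]
wrist_force: [-0.4, 0.3, -0.5]
width: 0.6
```

```bash
python3 - <<'E'
from h import *
s=to([.5875,.372,.19],np.pi/2); snap('wrist','w9'); held('w9',s,.012-s['tool_pos'][2])
E
```

```text
t 11.38 pos [0.442  0.2035 0.1316] q [7.123e-01 7.019e-01 2.800e-03 7.000e-04] F [-0.4  0.3 -0.5] w 0.6
shift [ 1.423  1.194 -0.476]
turn [ 0.002 -0.001 -0.007]Traceback (most recent call last):
  File "<stdin>", line 2, in <module>
TypeError: 'NoneType' object is not subscriptable
```

View pics/w9.png

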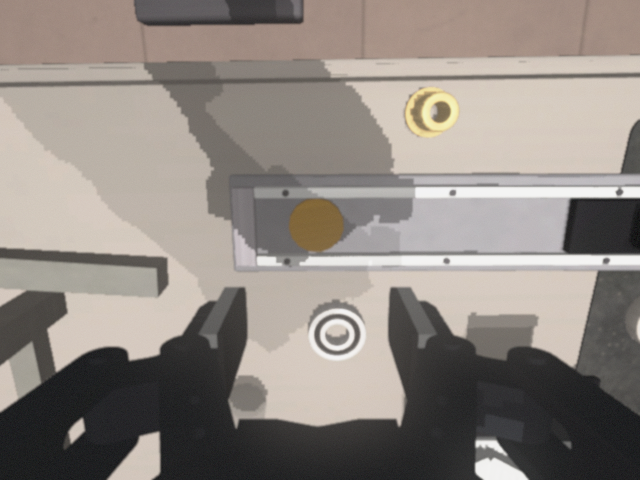

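The first disc lies flat in the channel at (317,225). Next, the left one.

>>> {"method": "move_arm", "body": {"commands": [[[0.1, 0.1, -0.3, 0, 0, 0, 0.25], [0.35, 0.3, -0.3, 0, 0, 0, 0.25], [0.6, 0.5, -0.3, 0, 0, -0.007, 0.25], [0.85, 0.75, -0.3, 0, 0, -0.007, 0.25], [0.85, 0.75, -0.3, 0, 0, -0.007, 0.25], [0.85, 0.75, -0.3, 0, 0, -0.007, 0.25]]]}}

```text
time: 11.93
tool_pos: [0.5325, 0.3051, 0.1621]
tool_rot: [0.706, 0.708, -0.001, -0.0]
wrist_force: [0.2, -1.4, -0.7]
width: 0.629
```

>>> {"method": "move_arm", "body": {"commands": [[[0.3, 0.25, 0, 0, 0, 0, 0.25], [0.58, 0.45, 0.1, 0, 0, 0, 0.25], [0.58, 0.45, 0.25, 0, 0, 0, 0.25], [0.58, 0.45, 0.4, 0, 0, 0, 0.25], [0.58, 0.45, 0.4, 0, 0, 0, 0.25], [0.58, 0.45, 0.4, 0, 0, 0, 0.25]]]}}

```text
time: 12.43
tool_pos: [0.5845, 0.3715, 0.1145]
tool_rot: [0.707, 0.707, -0.003, -0.0]
wrist_force: [-0.7, -0.1, 1.4]
width: 0.63
```

```bash
cat >> h.py <<'E'
def brass(fn,z,box=None,rmin=0):
    c=cal(fn); im=cv2.imread('pics/'+fn+'.png'); hsv=cv2.cvtColor(im,cv2.COLOR_BGR2HSV)
    m=((hsv[...,1]>110)&(hsv[...,0]>8)&(hsv[...,0]<28)).astype(np.uint8)
    n,l,q,ce=cv2.connectedComponentsWithStats(m)
    for i in range(1,n):
        if q[i][4]<150: continue
        W=np.array([ray(c,u,v,z)[:2] for u,v in cv2.convexHull(np.argwhere(l==i)[:,::-1].astype(np.int32))[:,0]])
        x=np.linalg.lstsq(np.c_[2*W,np.ones(len(W))],(W**2).sum(1),rcond=None)[0]; print(q[i],'c',x[:2].round(4),'r',np.sqrt(x[2]+x[0]**2+x[1]**2).round(4))
E
sed -i "s/np.radians(120),3))/np.radians(120),3))\n    return s/" h.py
python3 - <<'E'
from h import *
s=to([.5875,.372,.07],np.pi/2); snap('wrist','w10'); brass('w10',.073); print('w9'); brass('w9',.012); print('w4');brass('w4',.073)
E
```

```text
t 12.43 pos [0.5845 0.3715 0.1145] q [ 7.071e-01  7.071e-01 -2.600e-03 -2.000e-04] F [-0.7 -0.1  1.4] w 0.63
shift [0.006 0.026 0.371]
turn [-0.002  0.002 -0.   ]
[  0   0  26   8 165] c [0.4703 0.2503] r 0.0052
[ 281  239   74   94 5005] c [0.5952 0.3706] r 0.0231
w9
[ 290  199   53   52 2149] c [0.4406 0.2028] r 0.0171
w4
[ 275  245   82   79 4811] c [0.586  0.2994] r 0.0174
[ 442  250   85  101 5691] c [0.5936 0.3722] r 0.0213
```

>>> {"method": "move_arm", "body": {"commands": [[[0.004, 0.022, 0.15, 0, 0, 0, 0.25], [0.004, 0.022, 0.28, 0, 0, 0, 0.25], [0.004, 0.022, 0.35, 0, 0, 0, 0.25], [0.004, 0.022, 0.385, 0, 0, 0, 0.25], [0.004, 0.022, 0.385, 0, 0, 0, 0.25], [0.004, 0.022, 0.385, 0, 0, 0, -1], [0.004, 0.022, 0.385, 0, 0, 0, -1], [0.004, 0.022, 0.385, 0, 0, 0, -1], [0.004, 0.022, 0.385, 0, 0, 0, -1], [0.004, 0.022, 0.385, 0, 0, 0, -1], [0.004, 0.022, 0.385, 0, 0, 0, -1], [0.004, 0.022, 0.385, 0, 0, 0, -1]]]}}

```text
time: 13.48
tool_pos: [0.5893, 0.3741, 0.0712]
tool_rot: [0.707, 0.707, 0.001, 0.0]
wrist_force: [0.5, -0.4, 5.3]
width: 0.377
```

>>> {"method": "move_arm", "body": {"commands": [[[0, 0, -0.05, 0, 0, 0, -1], [0, 0, -0.12, 0, 0, 0, -1], [0, 0, -0.25, 0, 0, 0, -1], [0, 0, -0.5, 0, 0, 0, -1], [0, 0, -0.7, 0, 0, 0, -1], [0, 0, -0.7, 0, 0, 0, -1]]]}}

```text
time: 13.98
tool_pos: [0.5907, 0.3752, 0.1601]
tool_rot: [0.707, 0.707, 0.004, 0.0]
wrist_force: [1.6, 0.3, 0.2]
width: 0.37
```

```bash
python3 - <<'E'
from h import *
s=to([.4415,.260,.155],np.pi/2-.013); snap('wrist','w11'); held('w11',s,.0025); brass('w11',.073)
E
```

```text
t 13.98 pos [0.5907 0.3752 0.1601] q [7.070e-01 7.072e-01 3.500e-03 5.000e-04] F [1.6 0.3 0.2] w 0.37
shift [-0.96  -1.244  0.031]
turn [ 0.003 -0.002  0.006]
disc c [0.5898 0.3751] r 0.0175 off from TCP [-0.0009 -0.0001] [ 274  262   89   91 6583]
[ 19   0  47  12 415] c [0.4583 0.2412] r 0.0149
[ 274  262   89   91 6583] c [0.6328 0.3755] r 0.0289
```

>>> {"method": "move_arm", "body": {"commands": [[[-0.1, -0.15, 0, 0, 0, 0, -1], [-0.25, -0.35, 0, 0, 0, 0.006, -1], [-0.4, -0.55, 0, 0, 0, 0.006, -1], [-0.55, -0.75, 0, 0, 0, 0.006, -1], [-0.7, -0.95, 0, 0, 0, 0.006, -1], [-0.75, -1, 0, 0, 0, 0.006, -1], [-0.75, -1, 0, 0, 0, 0.006, -1]]]}}

```text
time: 14.62
tool_pos: [0.4665, 0.2816, 0.1542]
tool_rot: [0.712, 0.703, -0.002, -0.0]
wrist_force: [0.3, 0.6, 0.1]
width: 0.373
```

>>> {"method": "move_arm", "body": {"commands": [[[-0.1, -0.1, 0.1, 0, 0, 0, -1], [-0.21, -0.24, 0.3, 0, 0, 0, -1], [-0.21, -0.24, 0.5, 0, 0, 0, -1], [-0.21, -0.24, 0.7, 0, 0, 0, -1], [-0.21, -0.24, 0.85, 0, 0, 0, -1], [-0.21, -0.24, 0.9, 0, 0, 0, -1], [-0.21, -0.24, 0.9, 0, 0, 0, -1], [-0.21, -0.24, 0.9, 0, 0, 0, -1]]]}}

```text
time: 15.28
tool_pos: [0.4402, 0.2593, 0.0464]
tool_rot: [0.711, 0.703, -0.0, -0.0]
wrist_force: [0.3, 0.1, -0.0]
width: 0.373
```

```bash
python3 - <<'E'
from h import *
s=to([.4415,.260,.03],np.pi/2-.013); snap('wrist','w12'); 
for dz in (-.002,0,.0025): held('w12',s,dz)
c=cal('w12'); brass('w12',.012)
g=cv2.cvtColor(cv2.imread('pics/w12.png'),cv2.COLOR_BGR2GRAY).astype(int); v0=proj(c,[[.423,.26,.013],[.4615,.32,.013],[.4615,.2,.013]]).round(); print(v0)
for u in (300,430,480,520): print(u,'top',g[int(v0[0,1])-8:int(v0[0,1])+8,u],'bot',g[int(v0[1,1])-10:int(v0[1,1])+8,u])
E
```

```text
t 15.28 pos [0.4402 0.2593 0.0464] q [ 7.113e-01  7.028e-01 -1.000e-04 -0.000e+00] F [ 0.3  0.1 -0. ] w 0.373
shift [0.006 0.011 0.137]
turn [-0.  0.  0.]
disc c [0.4415 0.2591] r 0.0184 off from TCP [ 0.0012 -0.0003] [ 273  262   90   92 6790]
disc c [0.4405 0.2591] r 0.0181 off from TCP [ 0.0003 -0.0003] [ 273  262   90   92 6790]
disc c [0.4393 0.2591] r 0.0178 off from TCP [-0.0009 -0.0003] [ 273  262   90   92 6790]
[ 154  241   79   73 4587] c [0.4402 0.2039] r 0.0178
[ 273  262   90   92 6790] c [0.4568 0.2588] r 0.0225
[[318. 239.]
 [451. 318.]
 [189. 321.]]
300 top [168 164 165 166 165 165 164 156 135 119 114 115 116 115 116 114] bot [117 117 118 118 119 118 117 117 117 117 118 117 119 120 116 118 119 117]
430 top [205 204 203 203 201 205 200 188 168 149 143 143 145 142 143 143] bot [187 189 189 188 189 179 160 141 134 136 149 184 222 238 243 245 246 246]
480 top [247 247 247 247 247 247 247 246 235 220 217 217 217 217 217 218] bot [215 215 214 214 204 187 167 148 143 143 158 206 238 246 246 246 246 247]
520 top [247 247 247 247 247 247 247 246 235 220 216 218 217 216 217 216] bot [215 217 217 215 217 210 180 151 142 141 157 204 239 246 247 247 247 247]
```

>>> {"method": "move_arm", "body": {"commands": [[[0.022, 0.007, 0.1, 0, 0, 0, -1], [0.022, 0.007, 0.2, 0, 0, 0, -1], [0.022, 0.007, 0.2, 0, 0, 0, -1], [0.022, 0.007, 0.23, 0, 0, 0, -1], [0.022, 0.007, 0.26, 0, 0, 0, -1], [0.022, 0.007, 0.28, 0, 0, 0, -1], [0.022, 0.007, 0.28, 0, 0, 0, -1]]]}}

```text
time: 15.92
tool_pos: [0.4411, 0.2617, 0.0131]
tool_rot: [0.711, 0.703, 0.001, 0.0]
wrist_force: [1.9, 0.1, 3.1]
width: 0.37
```

>>> {"method": "move_arm", "body": {"commands": [[[0, 0.006, -0.01, 0, 0, 0, -1], [0, 0.006, -0.01, 0, 0, 0, -1], [0, 0.006, 0.01, 0, 0, 0, -1], [0, 0.006, 0.02, 0, 0, 0, -1], [0, 0.006, 0.02, 0, 0, 0, -1]]]}}

```text
time: 16.33
tool_pos: [0.4421, 0.2617, 0.0104]
tool_rot: [0.712, 0.703, 0.001, 0.0]
wrist_force: [4.2, 0.5, -0.8]
width: 0.372
```

```bash
python3 - <<'E'
from h import *
s=st(); snap('wrist','w13'); held('w13',s,.0); brass('w13',.012)
cv2.imwrite('pics/z13.png',cv2.resize(cv2.imread('pics/w13.png')[200:380,120:440],None,fx=2.5,fy=2.5,interpolation=cv2.INTER_CUBIC))
E
```

```text
t 16.33 pos [0.4421 0.2617 0.0104] q [7.115e-01 7.027e-01 6.000e-04 2.000e-04] F [ 4.2  0.5 -0.8] w 0.372
disc c [0.4424 0.2616] r 0.0181 off from TCP [ 0.0004 -0.0001] [ 272  264   91   90 6772]
[ 110  263   99   88 6706] c [0.4399 0.2043] r 0.0179
[ 272  264   91   90 6772] c [0.4416 0.2616] r 0.0178
```

View pics/z13.png

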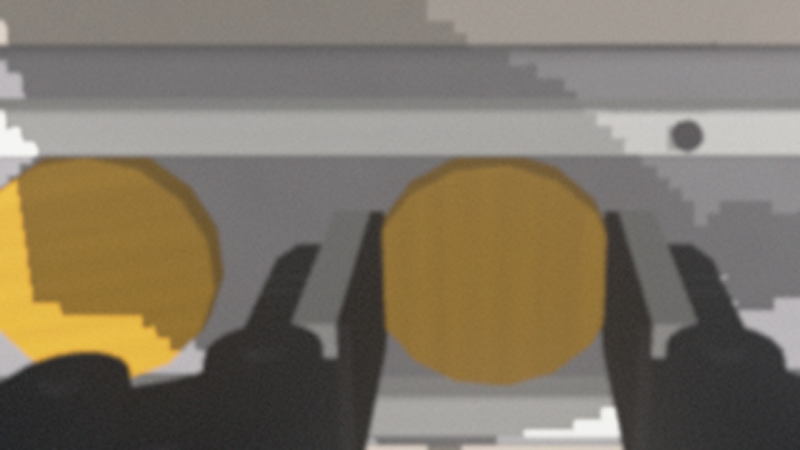

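Both discs lie inside the channel. I'll lower the second slightly, release it, and go for the third.

>>> {"method": "move_arm", "body": {"commands": [[[0, 0.004, 0.005, 0, 0, 0, -1], [0, 0.004, 0.01, 0, 0, 0, -1], [0, 0.004, 0.01, 0, 0, 0, -0.05], [0, 0.004, 0.01, 0, 0, 0, -0.05], [0, 0.004, 0.01, 0, 0, 0, -0.05], [0, 0.004, -0.05, 0, 0, 0, -0.05], [0, 0, -0.15, 0, 0, 0, -0.05], [0, 0, -0.35, 0, 0, 0, -0.05], [0, 0, -0.6, 0, 0, 0, -0.05], [0, 0, -1, 0, 0, 0, 0], [0, 0, -1, 0, 0, 0, -1], [0, 0, -1, 0, 0, 0, -1]]]}}

```text
time: 17.38
tool_pos: [0.4424, 0.2622, 0.1336]
tool_rot: [0.712, 0.703, 0.003, 0.0]
wrist_force: [0.4, 0.1, 0.4]
width: 0.228
```

```bash
python3 - <<'E'
from h import *
s=to([.525,.338,.12],np.pi/2); snap('wrist','w14'); brass('w14',.012)
E
```

```text
t 17.38 pos [0.4424 0.2622 0.1336] q [7.115e-01 7.027e-01 2.700e-03 4.000e-04] F [0.4 0.1 0.4] w 0.228
shift [0.64  0.68  0.118]
turn [ 0.002 -0.002 -0.006]
[ 199  200   54   52 2209] c [0.4407 0.2035] r 0.0174
[ 289  200   53   51 2137] c [0.4412 0.2614] r 0.0171
```

>>> {"method": "move_arm", "body": {"commands": [[[0.2, 0.2, 0, 0, 0, -0.006, -1], [0.4, 0.45, 0, 0, 0, -0.006, -1], [0.63, 0.68, 0, 0, 0, -0.006, -1], [0.63, 0.68, 0.15, 0, 0, -0.006, -1], [0.63, 0.68, 0.3, 0, 0, -0.006, -1], [0.63, 0.68, 0.45, 0, 0, -0.006, -1], [0.63, 0.69, 0.55, 0, 0, -0.006, -1], [0.63, 0.7, 0.65, 0, 0, -0.006, -1], [0.63, 0.71, 0.75, 0, 0, -0.006, -1], [0.63, 0.72, 0.83, 0, 0, -0.006, -1], [0.63, 0.72, 0.88, 0, 0, -0.006, -1], [0.63, 0.72, 0.88, 0, 0, -0.006, -1]]]}}

```text
time: 18.43
tool_pos: [0.5279, 0.3358, 0.0242]
tool_rot: [0.707, 0.707, -0.001, -0.0]
wrist_force: [-5.4, -1.2, 20.0]
width: 0.002
```

>>> {"method": "move_arm", "body": {"commands": [[[0, 0, 0, 0, 0, 0, -1], [0, 0, 0, 0, 0, 0, -1], [0, 0, 0, 0, 0, 0, -1], [0, 0, 0, 0, 0, 0, -1], [0, 0, 0, 0, 0, 0, -1], [0, 0, 0, 0, 0, 0, -1], [0, 0, 0, 0, 0, 0, -1], [0, 0, 0, 0, 0, 0, -1], [0, 0, 0, 0, 0, 0, -1], [0, 0, 0, 0, 0, 0, -1], [0, 0, 0, 0, 0, 0, -1], [0, 0, 0, 0, 0, 0, -1]]]}}

```text
time: 19.43
tool_pos: [0.5277, 0.3358, 0.0247]
tool_rot: [0.707, 0.707, -0.001, -0.0]
wrist_force: [-2.6, -1.5, 12.6]
width: 0.002
```

>>> {"method": "move_arm", "body": {"commands": [[[0, 0, -0.15, 0, 0, 0, -1], [0, 0, -0.3, 0, 0, 0, -1], [0, 0, -0.45, 0, 0, 0, -1], [0, 0, -0.65, 0, 0, 0, -1], [0, 0.2, -0.9, 0, 0, 0, -1], [0, 0.5, -1, 0, 0, 0, 0], [0, 0.8, -1, 0, 0, 0, 0.25], [0, 0.8, -1, 0, 0, 0, 0.25]]]}}

```text
time: 20.1
tool_pos: [0.6319, 0.3341, 0.1453]
tool_rot: [0.709, 0.706, 0.002, 0.002]
wrist_force: [0.6, -0.7, -0.0]
width: 0.419
```

>>> {"method": "move_arm", "body": {"commands": [[[0, 0, -0.25, 0, 0, 0, 0.25], [0, 0, -0.5, 0, 0, 0, 0.25], [0, 0, -0.5, 0, 0, 0, 0.25], [0, 0, -0.5, 0, 0, 0, 0.25], [0, 0, -0.5, 0, 0, 0, 0.25]]]}}

```text
time: 20.52
tool_pos: [0.6241, 0.3357, 0.2035]
tool_rot: [0.707, 0.707, -0.001, -0.0]
wrist_force: [-0.2, -0.1, 0.2]
width: 0.625
```

```bash
python3 - <<'E'
from h import *
s=to([.5875,.372,.10],np.pi/2); snap('wrist','w15'); brass('w15',.073)
E
```

```text
t 20.52 pos [0.6241 0.3357 0.2035] q [ 7.070e-01  7.073e-01 -8.000e-04 -1.000e-04] F [-0.2 -0.1  0.2] w 0.625
shift [ 0.304 -0.303  0.863]
turn [-0.001  0.     0.   ]
[ 347  142   53   54 2226] c [0.5876 0.3716] r 0.0171
[296 415  59  11 302] c [0.7634 0.341 ] r 0.0224
```

View pics/w15.png

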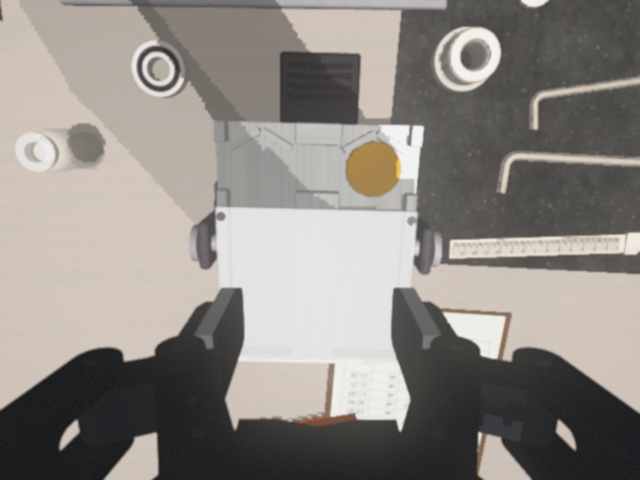

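Wrist view: the third disc sits in the left pocket at (373,168). Nothing else is in the tray, so there are three shims in all. I pick it up.

>>> {"method": "move_arm", "body": {"commands": [[[0.15, -0.15, 0.1, 0, 0, 0, 0.25], [0.3, -0.3, 0.3, 0, 0, 0, 0.25], [0.3, -0.3, 0.55, 0, 0, 0, 0.25], [0.3, -0.3, 0.8, 0, 0, 0, 0.25], [0.3, -0.3, 0.86, 0, 0, 0, 0.25], [0.3, -0.3, 0.86, 0, 0, 0, 0.25], [0.3, -0.3, 0.86, 0, 0, 0, 0.25], [0.3, -0.3, 0.86, 0, 0, 0, 0.25]]]}}

```text
time: 21.23
tool_pos: [0.5896, 0.3722, 0.103]
tool_rot: [0.707, 0.707, 0.001, 0.0]
wrist_force: [0.3, -0.6, -0.7]
width: 0.623
```

```bash
python3 - <<'E'
from h import *
s=to([.5875,.372,.068],np.pi/2)
E
```

```text
t 21.23 pos [0.5896 0.3722 0.103 ] q [7.072e-01 7.070e-01 8.000e-04 2.000e-04] F [ 0.3 -0.6 -0.7] w 0.623
shift [-0.002 -0.018  0.291]
turn [ 0.001 -0.    -0.   ]
```

>>> {"method": "move_arm", "body": {"commands": [[[0, -0.016, 0.12, 0, 0, 0, 0.25], [0, -0.016, 0.22, 0, 0, 0, 0.25], [0, -0.016, 0.28, 0, 0, 0, 0.25], [0, -0.016, 0.295, 0, 0, 0, 0.25], [0, -0.016, 0.295, 0, 0, 0, 0.25], [0, -0.016, 0.295, 0, 0, 0, -1], [0, -0.016, 0.295, 0, 0, 0, -1], [0, -0.016, 0.295, 0, 0, 0, -1], [0, -0.016, 0.295, 0, 0, 0, -1], [0, -0.016, 0.295, 0, 0, 0, -1], [0, -0.016, 0.295, 0, 0, 0, -1], [0, -0.016, 0.295, 0, 0, 0, -1]]]}}

```text
time: 22.23
tool_pos: [0.5879, 0.3731, 0.0679]
tool_rot: [0.707, 0.707, 0.002, 0.0]
wrist_force: [0.7, 1.1, 5.0]
width: 0.383
```

>>> {"method": "move_arm", "body": {"commands": [[[0, 0, -0.05, 0, 0, 0, -1], [0, 0, -0.12, 0, 0, 0, -1], [0, 0, -0.25, 0, 0, 0, -1], [0, 0, -0.5, 0, 0, 0, -1], [0, 0, -0.7, 0, 0, 0, -1], [0, 0, -0.7, 0, 0, 0, -1]]]}}

```text
time: 22.73
tool_pos: [0.5884, 0.3731, 0.1561]
tool_rot: [0.707, 0.707, 0.003, 0.001]
wrist_force: [0.3, -0.1, -0.3]
width: 0.386
```

```bash
python3 - <<'E'
from h import *
s=to([.4417,.3185,.155],np.pi/2-.013); snap('wrist','w16'); held('w16',s,.0025)
E
```

```text
t 22.73 pos [0.5884 0.3731 0.1561] q [7.071e-01 7.071e-01 3.100e-03 5.000e-04] F [ 0.3 -0.1 -0.3] w 0.386
shift [-4.550e-01 -1.223e+00  1.000e-03]
turn [ 0.002 -0.002  0.006]
disc c [0.5889 0.3731] r 0.018 off from TCP [0.0005 0.    ] [ 272  265   92   92 6892]
```

>>> {"method": "move_arm", "body": {"commands": [[[-0.05, -0.15, 0, 0, 0, 0, -1], [-0.15, -0.35, 0, 0, 0, 0.006, -1], [-0.25, -0.55, 0, 0, 0, 0.006, -1], [-0.35, -0.75, 0, 0, 0, 0.006, -1], [-0.45, -0.95, 0, 0, 0, 0.006, -1], [-0.45, -1, 0, 0, 0, 0.006, -1], [-0.45, -1, 0, 0, 0, 0.006, -1]]]}}

```text
time: 23.37
tool_pos: [0.4643, 0.3171, 0.1501]
tool_rot: [0.711, 0.703, -0.001, -0.0]
wrist_force: [-0.2, -0.3, -0.1]
width: 0.381
```

>>> {"method": "move_arm", "body": {"commands": [[[0, -0.1, 0.1, 0, 0, 0, -1], [0, -0.21, 0.3, 0, 0, 0, -1], [0, -0.21, 0.5, 0, 0, 0, -1], [0, -0.21, 0.7, 0, 0, 0, -1], [0, -0.21, 0.85, 0, 0, 0, -1], [0, -0.21, 0.9, 0, 0, 0, -1], [0, -0.21, 0.9, 0, 0, 0, -1], [0, -0.21, 0.9, 0, 0, 0, -1]]]}}

```text
time: 24.03
tool_pos: [0.4421, 0.3185, 0.0423]
tool_rot: [0.712, 0.703, -0.0, 0.0]
wrist_force: [-0.5, -0.5, 0.2]
width: 0.377
```

```bash
python3 - <<'E'
from h import *
s=to([.4428,.3185,.012],np.pi/2-.013); snap('wrist','w17'); 
held('w17',s,.0025); brass('w17',.012)
E
```

```text
t 24.03 pos [0.4421 0.3185 0.0423] q [ 7.115e-01  7.027e-01 -1.000e-04  1.000e-04] F [-0.5 -0.5  0.2] w 0.377
shift [-0.     0.006  0.252]
turn [-0.  0.  0.]
disc c [0.4426 0.3185] r 0.0183 off from TCP [0.0005 0.    ] [ 271  264   93   94 7116]
[  15  241   86   75 5037] c [0.4399 0.205 ] r 0.0182
[ 148  241   82   75 4815] c [0.4409 0.2624] r 0.0178
[ 271  264   93   94 7116] c [0.4584 0.3183] r 0.0226
```

>>> {"method": "move_arm", "body": {"commands": [[[0, 0.002, 0.1, 0, 0, 0, -1], [0, 0.002, 0.18, 0, 0, 0, -1], [0, 0.002, 0.18, 0, 0, 0, -1], [0, 0.002, 0.22, 0, 0, 0, -1], [0, 0.002, 0.25, 0, 0, 0, -1], [0, 0.002, 0.265, 0, 0, 0, -1], [0, 0.002, 0.265, 0, 0, 0, -1], [0, 0.002, 0.265, 0, 0, 0, -1]]]}}

```text
time: 24.75
tool_pos: [0.4422, 0.3184, 0.0105]
tool_rot: [0.711, 0.703, 0.0, 0.0]
wrist_force: [2.2, -0.3, -0.1]
width: 0.374
```

>>> {"method": "move_arm", "body": {"commands": [[[0, 0.002, 0.01, 0, 0, 0, -1], [0, 0.002, 0.018, 0, 0, 0, -1], [0, 0.002, 0.018, 0, 0, 0, -0.05], [0, 0.002, 0.018, 0, 0, 0, -0.05], [0, 0.002, 0.018, 0, 0, 0, -0.05], [0, 0.002, -0.05, 0, 0, 0, -0.05], [0, 0, -0.15, 0, 0, 0, -0.05], [0, 0, -0.35, 0, 0, 0, -0.05], [0, 0, -0.6, 0, 0, 0, -0.05], [0, 0, -0.8, 0, 0, 0, -1], [0, 0, -0.9, 0, 0, 0, -1], [0, 0, -0.9, 0, 0, 0, -1]]]}}

```text
time: 25.75
tool_pos: [0.4429, 0.3191, 0.1225]
tool_rot: [0.712, 0.703, 0.003, 0.0]
wrist_force: [-0.1, -0.0, -0.2]
width: 0.058
```

```bash
python3 - <<'E'
from h import *
s=st(); snap('wrist','w18'); brass('w18',.012)
E
```

```text
t 25.75 pos [0.4429 0.3191 0.1225] q [7.115e-01 7.027e-01 2.800e-03 2.000e-04] F [-0.1 -0.  -0.2] w 0.058
[ 103  203   58   54 2451] c [0.4406 0.2041] r 0.0176
[ 197  203   56   54 2393] c [0.4414 0.2621] r 0.0174
[ 288  203   55   53 2318] c [0.4421 0.3182] r 0.0171
```

View pics/w18.png

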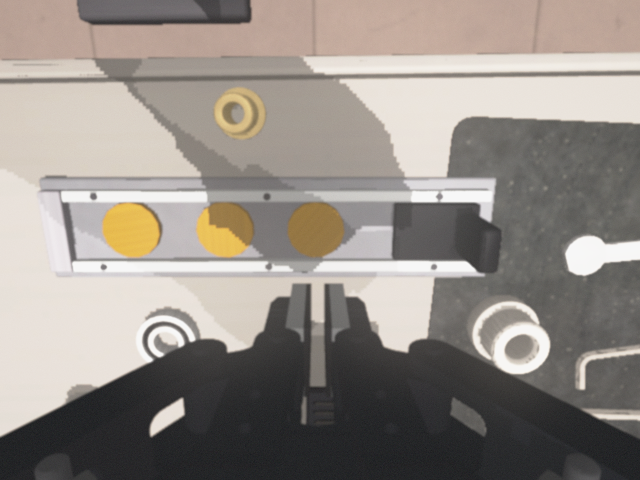

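Wrist view: three discs lie flat in the channel at (131,230), (225,229) and (316,230), follower face at column 393, post at (485,245). Next I go behind the post with shut fingers.

>>> {"method": "move_arm", "body": {"commands": [[[0.3, 0, 0, 0, 0, 0, -1], [0.6, 0, 0, 0, 0, 0, -1], [0.9, 0, 0, 0, 0, 0, -1], [1, 0, 0, 0, 0, 0, -1], [1, 0, 0.2, 0, 0, 0, -1], [1, 0, 0.4, 0, 0, 0, -1], [1, 0, 0.6, 0, 0, 0, -1], [1, 0, 0.77, 0, 0, 0, -1], [1, 0, 0.77, 0, 0, 0, -1], [1, 0, 0.77, 0, 0, 0, -1]]]}}

```text
time: 26.63
tool_pos: [0.4424, 0.4373, 0.0249]
tool_rot: [0.711, 0.703, -0.002, 0.0]
wrist_force: [0.3, -0.3, -0.1]
width: 0.001
```

>>> {"method": "move_arm", "body": {"commands": [[[-0.03, 0, 0, 0, 0, 0, -1], [-0.06, 0, 0, 0, 0, 0, -1], [-0.09, 0, 0, 0, 0, 0, -1], [-0.12, 0, 0, 0, 0, 0, -1], [-0.15, 0, 0, 0, 0, 0, -1], [-0.18, 0, 0, 0, 0, 0, -1], [-0.21, 0, 0, 0, 0, 0, -1], [-0.24, 0, 0, 0, 0, 0, -1]]]}}

```text
time: 27.3
tool_pos: [0.4431, 0.4093, 0.0263]
tool_rot: [0.711, 0.703, 0.0, -0.0]
wrist_force: [1.0, 3.3, 0.4]
width: -0.001
```

>>> {"method": "move_arm", "body": {"commands": [[[-0.03, 0, 0, 0, 0, 0, -1], [-0.06, 0, 0, 0, 0, 0, -1], [-0.09, 0, 0, 0, 0, 0, -1], [-0.12, 0, 0, 0, 0, 0, -1], [-0.15, 0, 0, 0, 0, 0, -1], [-0.18, 0, 0, 0, 0, 0, -1], [-0.21, 0, 0, 0, 0, 0, -1], [-0.24, 0, 0, 0, 0, 0, -1], [-0.27, 0, 0, 0, 0, 0, -1], [-0.3, 0, 0, 0, 0, 0, -1], [-0.33, 0, 0, 0, 0, 0, -1], [-0.35, 0, 0, 0, 0, 0, -1]]]}}

```text
time: 28.3
tool_pos: [0.4424, 0.3669, 0.026]
tool_rot: [0.712, 0.703, -0.0, 0.0]
wrist_force: [0.2, 2.4, -0.1]
width: -0.003
```

```bash
python3 - <<'E'
from h import *
s=st(); snap('wrist','w19'); brass('w19',.012)
E
```

```text
t 28.3 pos [0.4424 0.3669 0.026 ] q [ 7.115e-01  7.027e-01 -1.000e-04  1.000e-04] F [ 0.2  2.4 -0.1] w -0.003
[    0   253   160    81 10929] c [0.4407 0.2702] r 0.0316
```

```bash
python3 - <<'E'
from h import *
c=cal('w19'); print(ray(c,160,290,.012), ray(c,0,290,.012))
E
```

```text
[0.44025186 0.30407155 0.012     ] [0.4394219  0.24018315 0.012     ]
```

>>> {"method": "move_arm", "body": {"commands": [[[-0.025, 0, 0, 0, 0, 0, -1], [-0.05, 0, 0, 0, 0, 0, -1], [-0.075, 0, 0, 0, 0, 0, -1], [-0.1, 0, 0, 0, 0, 0, -1], [-0.125, 0, 0, 0, 0, 0, -1], [-0.15, 0, 0, 0, 0, 0, -1], [-0.175, 0, 0, 0, 0, 0, -1], [-0.195, 0, 0, 0, 0, 0, -1], [-0.21, 0, 0, 0, 0, 0, -1], [-0.22, 0, 0, 0, 0, 0, -1]]]}}

```text
time: 29.18
tool_pos: [0.442, 0.3407, 0.0261]
tool_rot: [0.712, 0.703, -0.0, 0.0]
wrist_force: [-0.2, 2.8, -0.9]
width: 0.002
```

>>> {"method": "move_arm", "body": {"commands": [[[-0.006, 0, 0, 0, 0, 0, -1], [-0.012, 0, 0, 0, 0, 0, -1], [-0.018, 0, 0, 0, 0, 0, -1]]]}}

```text
time: 29.43
tool_pos: [0.442, 0.339, 0.0261]
tool_rot: [0.711, 0.703, 0.0, -0.0]
wrist_force: [0.5, 2.2, -0.2]
width: 0.0
```

>>> {"method": "move_arm", "body": {"commands": [[[-0.006, 0, 0, 0, 0, 0, -1], [-0.012, 0, 0, 0, 0, 0, -1], [-0.018, 0, 0, 0, 0, 0, -1]]]}}

```text
time: 29.68
tool_pos: [0.442, 0.3368, 0.0261]
tool_rot: [0.711, 0.703, -0.0, 0.0]
wrist_force: [1.0, 1.8, -0.3]
width: -0.005
```

>>> {"method": "move_arm", "body": {"commands": [[[-0.006, 0, 0, 0, 0, 0, -1], [-0.012, 0, 0, 0, 0, 0, -1], [-0.018, 0, 0, 0, 0, 0, -1]]]}}

```text
time: 29.93
tool_pos: [0.442, 0.335, 0.0261]
tool_rot: [0.711, 0.703, 0.0, -0.0]
wrist_force: [-0.3, 5.2, -1.6]
width: 0.002
```

>>> {"method": "move_arm", "body": {"commands": [[[-0.005, 0, 0, 0, 0, 0, -1], [-0.01, 0, 0, 0, 0, 0, -1], [-0.01, 0, 0, 0, 0, 0, -1]]]}}

```text
time: 30.18
tool_pos: [0.442, 0.3347, 0.0262]
tool_rot: [0.711, 0.703, 0.001, -0.0]
wrist_force: [0.2, 5.7, -1.7]
width: -0.005
```

>>> {"method": "move_arm", "body": {"commands": [[[-0.005, 0, 0, 0, 0, 0, -1], [-0.01, 0, 0, 0, 0, 0, -1], [-0.015, 0, 0, 0, 0, 0, -1], [-0.015, 0, 0, 0, 0, 0, -1]]]}}

```text
time: 30.52
tool_pos: [0.442, 0.3343, 0.0263]
tool_rot: [0.711, 0.703, 0.002, -0.001]
wrist_force: [-1.8, 10.3, -3.7]
width: 0.0
```

Force rose from 2 to 10 N while motion stopped at y ≈ 0.334, where I expected it, so the row is closed up. I retract and check.

>>> {"method": "move_arm", "body": {"commands": [[[0.05, 0, 0, 0, 0, 0, -1], [0.15, 0, 0, 0, 0, 0, -1], [0.2, 0, -0.2, 0, 0, 0, -1], [0.2, 0, -0.5, 0, 0, 0, -1], [0.2, 0.3, -0.8, 0, 0, 0, -1], [0, 0.6, -1, 0, 0, 0, -1], [-0.3, 0.6, -1, 0, 0, 0, -1], [-0.6, 0.6, -1, 0, 0, 0, -1], [-0.8, 0.6, -1, 0, 0, 0, -1], [-0.8, 0.6, -1, 0, 0, 0, -1], [-0.8, 0.6, -1, 0, 0, 0, -1]]]}}

```text
time: 31.43
tool_pos: [0.5129, 0.2331, 0.1463]
tool_rot: [0.713, 0.702, -0.0, 0.0]
wrist_force: [1.4, 1.0, -0.0]
width: -0.0
```

```bash
python3 - <<'E'
from h import *
s=st(); snap('wrist','w20'); brass('w20',.012)
cv2.imwrite('pics/z20.png',cv2.resize(cv2.imread('pics/w20.png')[60:360,120:520],None,fx=2,fy=2,interpolation=cv2.INTER_CUBIC))
E
```

```text
t 31.43 pos [0.5129 0.2331 0.1463] q [ 7.126e-01  7.016e-01 -5.000e-04  2.000e-04] F [ 1.4  1.  -0. ] w -0.0
[ 208   84  169   58 7449] c [0.4422 0.2179] r 0.0471
```

View pics/z20.png

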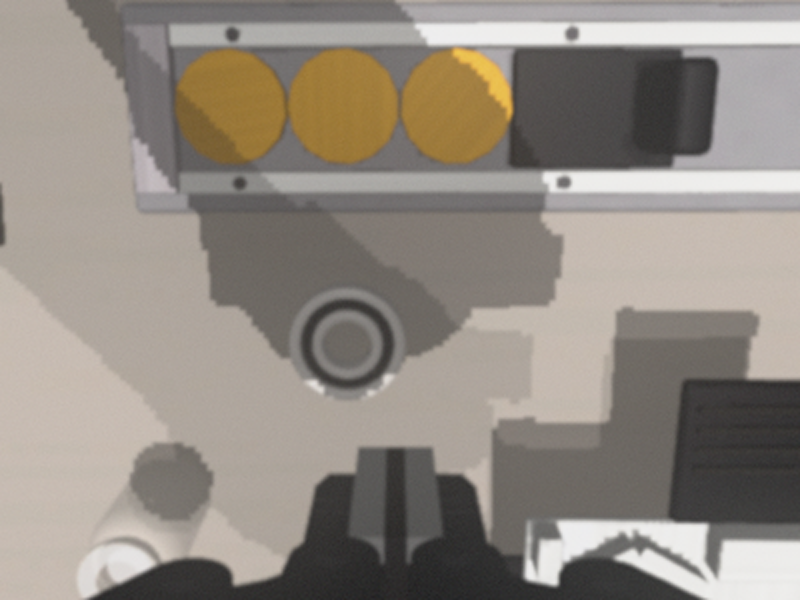

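The row is closed: stop face at (175,105), discs at (231,105), (343,105) and (457,105), follower face at (513,105). The gripper is clear of everything, so I hand in.

```bash
python3 -c "
from h import *
c=cal('w20'); a=ray(c,208,112,.012); b=ray(c,377,112,.012); print('row length',np.linalg.norm(a-b).round(4)); st(); print(job_done())"
```

```text
row length 0.1068
t 31.48 pos [0.5128 0.2349 0.1462] q [ 7.118e-01  7.024e-01 -0.000e+00 -1.000e-04] F [ 0.7  1.2 -0.2] w 0.0
the job is handed in; nothing more can be done
None
```

All three shims present are in the magazine, and the job was handed in at about 31.5 s. No verdict is reported.

- **Loading:** I tipped the tray twice. The first tip let me pick one shim from each lane, and the second brought down the last left one. I laid each flat in the channel.
- **Closing the row:** I pushed the follower by its post. The force rose from about 2 N to about 10 N and motion stopped where I expected the closed row to end.
- **Last picture:** The discs touch each other, the end stop and the follower face. The row measured 106.8 mm against the ideal 108 mm, which is within camera error. The bearing was in place, the gripper was clear, and the tray had shown level after the second tip.
- **Not exact:**
  - The second disc caught a rail lightly (about 3 N) and needed a 1 mm shift to drop in.
  - The second tip pressed the tab at up to about 20 N on its stop, more than the 2.5 to 6 N needed.
  - I did not recheck the guide bush, vial and crimp die by measurement at the end, but no contact with them was felt or seen.

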